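# Gauge the depth of a battery case and show the rod tip for reading

### The job

Swing the yellow hasp off the catch of the grey battery case and all the way down, so that the brass guide tube is clear. Then take the red-handled gauge rod, push its rod into the guide tube until the brass collar stops on the mouth, draw it right out again, and finish still holding it: level, still, about 120 mm above the bench, with its tip over the middle of the white reading card. Leave the two terminal posts and the spool where they are.

Things in the scene. Friction and masses are not known exactly. Their poses are not given: they have to be found in the camera images.
- case: Grey printed battery case, fixed to the bench, closed lid (never to be opened): 150 mm along its x, 120 mm along y, 130 mm high, top flat and free. Origin: centre of its underside, z up. Its -x side is the front with guide tube and hasp, the front faces away from the robot (case yaw is near pi).
- port: Brass guide tube, fixed in the case's front. Origin: centre of its open mouth; x is the direction of insertion (into the case, 30 degrees below level), y level. Outer diameter 26 mm, bore 13 mm, 45 mm long, then the hollow case. Mouth 19 mm before the case's front face, 97 mm above the bench. Lid's top front edge: 38 mm from the mouth's centre along port +z.
- hasp (a joint): Angle of the yellow hasp. 0: shut; the strap (16 x 4 mm, 66 mm long) leans 30 degrees from upright towards the case, from its hinge below the tube across the mouth (blocked) to a catch at the lid's edge. Grows as its upper end swings outward and down; 2.75: stop, hanging, tube clear. 40 g, little friction: its weight keeps it shut; swung 0.9 rad or more, it falls to the stop by itself.
- hasp_hinge (a point): Middle of the hasp's hinge axis, which is level and along the case's y; 37 mm in front of the case's front face, 75 mm above the bench.
- hasp_tab (a point): Centre of the hasp's pull tab at its free end: a yellow plate 30 mm wide, 4 mm thick, 24 mm high, upright when shut, then about 1 to 25 mm above the lid's top, at its front edge. Closed fingertips set down behind it on the case's side (free space, 8 mm above the lid) can pull it outward. 77 mm from the hinge axis.
- gauge: Loose gauge rod, 100-170 g, lying level in the rest, axis 45 mm above the bench. Origin: on the axis at the collar's stop face; x along the rod to the tip, z up. Steel rod 10 mm diameter, x 0 to 70 mm (last 6 mm tapered); brass collar 26 mm diameter, -8 to 0; red square handle 16 x 16 mm (faces along y, z), -8 to -88. Fully inserted, its origin and x axis meet the port's.
- gauge_tip (a point): Tip of the gauge rod, on its axis, 70 mm from the collar's stop face.
- rest: Blue gauge rest, fixed: base 170 x 60 x 6 mm (its x, y), origin: centre of its underside, z up. Two forks, open upwards, tops below 47 mm, carry the gauge: 12 mm long at x = 60 mm under the rod, 10 mm long at x = -74 mm under the handle's end; the gauge's tip points along +x. Between x = -65 and -10 mm the handle is free from both sides and above.
- card: White reading card with a black cross, 90 x 90 x 3 mm, fixed flat on the bench. Origin: centre of its underside.
- red_post: Red terminal post, loose, upright, 22 mm in diameter, 44 mm high, origin at the centre of its foot; leave it.
- blue_post: Blue terminal post, loose, upright, 22 mm in diameter, 44 mm high, origin at the centre of its foot; leave it.
- spool: White empty spool, loose, lying flat, 52 mm in diameter, 16 mm high, origin at the centre of its underside; leave it.
Not all that is in view belongs to the job. There is more than one size of the gauge; the one meant has the size given above.

How it is judged:
On the way, in this order (a step that is already met when the one before it is completed fails the run):
1. the hasp is swung down, its joint beyond 2.0 rad, the gauge's tip still more than 20 mm away from the tube's mouth (value of joint hasp above 2 rad and distance between gauge_tip and port above 0.02 m), for 0.2 s.
2. the gauge is in the tube with its collar within 3 mm of the mouth, in line with the tube (x of gauge in the frame of port between -0.003 and 0.004 m and distance between gauge and port below 0.006 m and angle between the x axis of gauge and the x axis of port, either way round below 0.12 rad and value of joint hasp above 2 rad), for 0.1 s.
3. the rod is drawn out, its tip at least 10 mm outside the mouth (x of gauge_tip in the frame of port below -0.01 m), for 0.1 s.
At the end, for the whole second after the job is handed in: The gauge is held still in the fingers alone (over 2 N), touching neither case, rest nor card; its rod is level within about 7 degrees, its tip within 35 mm of the card's centre seen from above and 80 to 170 mm above the bench; the hasp is still down (beyond 2.0 rad) (angle between gauge's own x axis and vertical between 1.45 and 1.69 rad and horizontal distance between gauge_tip and card below 0.035 m and height (world z) of gauge_tip between 0.08 and 0.17 m and contact force between the fingers and gauge above 2 N and contact force between gauge and case below 0.3 N and contact force between gauge and rest below 0.3 N and contact force between gauge and card below 0.3 N and linear speed of gauge below 0.03 m/s and value of joint hasp above 2 rad); the arm keeps its last pose, push and grip.
It fails at once if the red terminal post is shifted by more than 40 mm or knocked over (distance of red_post from where it was at the start of the episode above 0.04 m or angle between red_post's own z axis and vertical above 0.6 rad).
It fails at once if the blue terminal post is shifted by more than 40 mm or knocked over (distance of blue_post from where it was at the start of the episode above 0.04 m or angle between blue_post's own z axis and vertical above 0.6 rad).
It fails at once if the white spool is shifted by more than 40 mm or knocked over (distance of spool from where it was at the start of the episode above 0.04 m or angle between spool's own z axis and vertical above 0.6 rad).
It also fails if it takes over 61 s, if anything falls off the work surface, if the arm or the gripper's body presses on something with over 40 N, if the wrist force passes 120 N, or if a joint passes its speed limit or range.

### The arm

A 6-joint arm with a two-finger parallel gripper is mounted at the origin on the work surface. World frame = base frame: x ahead of the robot, y to its left, z up, the work surface at z = 0. Lengths are in m, angles in rad, forces in N, time in s.
With the tool pointing down it reaches from about 0.35 to 1 m from the base axis. Payload 7.1 kg.
Tool frame: the origin (TCP) lies on the front face of the gripper's body, between the roots of the fingers; the fingertips stand 73 mm ahead of it and the grasp point (between the pads) lies 54 mm ahead of it; z points along the fingers, x is the direction in which the jaws open and shut, and the axes are right-handed (so a half turn about z gives the same grasp; the last joint's range is limited). The gripper opens to 85 mm and grips with 20 to 120 N. Pads are 22 mm wide; open, the fingers measure 114 mm over their backs; the gripper's body (76 mm by 85 mm) begins 54 mm behind the grasp point. The pads swing forward as they close: fully open they stand 13 mm farther back than shut.
Start: joints at [-1.133, 0.423, 1.63, -0, 1.089, -0.019], TCP at [0.276, -0.561, 0.304] pointing down, gripper open.
Joint ranges: [-3, 3], [-0.9, 2.11], [0.09, 2.58], [-1.31, 4.45], [0.11, 2.69], [-2.54, 2.54]. Speed limits (rad/s): [2.39, 2.39, 3.01, 3.14, 3.14, 3.14].

### API

Orientations are given as a unit quaternion [x, y, z, w].
In Python, from station import manip gives the robot as it stands. The module is installed in compiled form; this text tells all that it offers. Calls block until the motion is done:
- manip.movep(position, orientation): joint-space move of the TCP to a pose.
- manip.servo_line(position, rot=None, velocity=0.15): straight line of the TCP; rot=None keeps the orientation; velocity is the mean speed in m/s.
- manip.set_joints(angles): joint-space move.
- manip.gripper_to(opening, strength=None): opening from 0.0 (shut) to 1.0 (fully open); strength is the grip in N (None keeps the last); returns when the fingers have stopped.
- manip.sleep(seconds).
- manip.ik(position, orientation): joint angles nearest the present ones, or None.
- manip.read_camera(name): name is "side" or "top" or "wrist"; returns a dict with "image" (420x560x3 uint8, red, green, blue), "depth" (420x560 float32, m along the optical axis (not along the pixel's ray), 0 where there is no reading), "fx", "fy", "cx", "cy" (pixels), "world_from_camera" (4x4, takes a point from camera to world coordinates). Camera axes: x right, y up, looking along -z (the intrinsics and any distortion apply to the point x, -y, -z); pixel columns grow to the right and rows downward; lengths in m; the calibration is good to about 2 mm. A picture is of the moment at which its call begins.
A pose or a line that the arm cannot do raises manip.PlanningError and nothing moves.
- manip.job_done(): hands the job in, once; it reports no verdict.
Readings, each from a call of its own:
- manip.get_time_s(): time.
- manip.get_joints(): joint angles.
- manip.get_joint_vel(): joint speeds.
- manip.get_tau(): joint torques, N m.
- manip.get_ee_pos(): TCP position.
- manip.get_orientation(): TCP orientation.
- manip.get_contact_force(): force on the tool from outside, world axes, zero at the start.
- manip.get_torque(): the same for the moment, N m.
- manip.get_gripper_width(): opening from 0.0 (shut) to 1.0 (fully open).
Only numpy, scipy, OpenCV 4.12 (cv2) and the standard library are available. Lean on these libraries where they do the work, as an engineer would, in place of code of your own. Each camera call takes 0.05 s, during which the arm holds its last target. There are 200 camera calls.

## Working session

There is one attempt and no reset: what is moved stays moved. The work goes in short steps, each a Python script; the robot and the scene stay as the last script left them, time stands still between calls to the robot, and variables do not carry over. Pictures are saved under pics/ and viewed, about 8 in all and at most 12, crops included, and the job is handed in when it is done.

```bash
mkdir -p pics && cat > h.py <<'E'
import numpy as np, cv2, pickle
from station import manip
from scipy.spatial.transform import Rotation as R
def cam(n, save=None):
    c=manip.read_camera(n)
    if save:
        cv2.imwrite(f"pics/{save}.png",cv2.cvtColor(c["image"],cv2.COLOR_RGB2BGR)); pickle.dump(c,open(f"pics/{save}.pkl","wb"))
    return c
def cloud(c):
    d=c["depth"]; v,u=np.mgrid[:d.shape[0],:d.shape[1]]
    p=np.stack([(u-c["cx"])/c["fx"]*d,-(v-c["cy"])/c["fy"]*d,-d],-1)
    T=c["world_from_camera"]; w=p@T[:3,:3].T+T[:3,3]; w[d<=0]=np.nan
    return w
def load(n): return pickle.load(open(f"pics/{n}.pkl","rb"))
E
python3 - <<'E'
from h import *
a=cam("top","top0"); b=cam("side","side0")
print({k:v for k,v in a.items() if k not in("image","depth")}); print({k:v for k,v in b.items() if k not in("image","depth")})
E
```

```text
{'fx': 538.8112321720683, 'fy': 538.8112321720683, 'cx': 275.5048462583601, 'cy': 203.39746663967762, 'world_from_camera': array([[ 0.01328843,  0.99796648, -0.06234032,  0.44702909],
       [-0.99989584,  0.01291121, -0.00644996,  0.08029294],
       [-0.00563196,  0.06241954,  0.99803411,  1.44953174],
       [ 0.        ,  0.        ,  0.        ,  1.        ]])}
{'fx': 544.894319677772, 'fy': 544.894319677772, 'cx': 283.3749878865455, 'cy': 209.87236888251306, 'world_from_camera': array([[-0.95900679,  0.14485511, -0.24356307,  0.27293283],
       [-0.28262242, -0.55182534,  0.78461032,  0.9171372 ],
       [-0.02074946,  0.82128301,  0.57014355,  0.74320843],
       [ 0.        ,  0.        ,  0.        ,  1.        ]])}
```

View pics/top0.png

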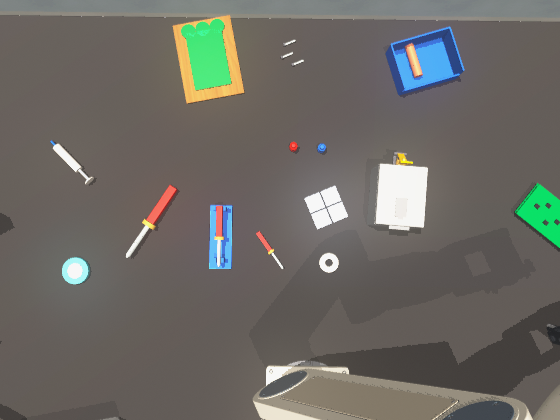

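View pics/side0.png

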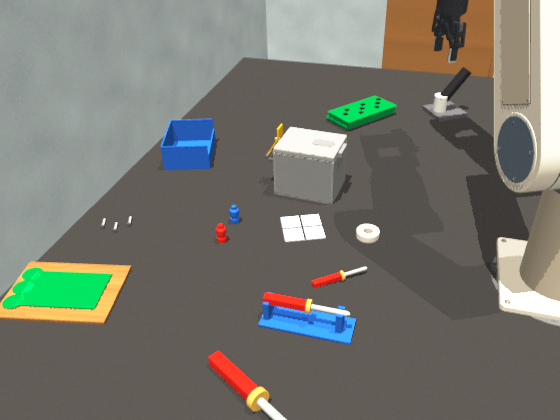

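Three red-handled candidates in the top view: a big one at (150,222), one in the blue rest at (220,235), and a small one at (270,250). The one in the rest fits the description (right rest and a length of about 158 mm); I'll check its size numerically. The card is at (326,208), the case at (402,195) with its hasp at (402,158), the posts at (294,146) and (322,148), and the spool at (329,263).

```bash
python3 - <<'E'
from h import *
c=load("top0"); w=cloud(c); hsv=cv2.cvtColor(c["image"],cv2.COLOR_RGB2HSV); X,Y,Z=w[...,0],w[...,1],w[...,2]
H,S,V=[hsv[...,i].astype(int) for i in range(3)]
v,u=np.mgrid[:420,:560]
def box(u0,u1,v0,v1): return (u>=u0)&(u<u1)&(v>=v0)&(v<v1)
def rect(n,m):
    p=w[m]; p=p[~np.isnan(p[:,0])]; r=cv2.minAreaRect((p[:,:2]*1000).astype(np.float32)); print(n,len(p),"c",np.round(r[0],1),"size",np.round(r[1],1),"ang",round(r[2],1),"zmed",np.round(np.median(p[:,2])*1000,1),"mean",np.round(p.mean(0)*1000,1)); return p
rect("lid",box(365,440,150,235)&(abs(Z-.130)<.006)&(S<60))
rect("card",box(300,352,180,235)&(S<60)&(V>120))
rect("restbase",box(200,240,200,275)&(H>100)&(H<125)&(S>120)&(Z<.02))
red=((H<8)|(H>172))&(S>150)
p=rect("handle",box(200,240,200,275)&red&(Z>.03))
q=rect("gauge",box(200,240,200,275)&((H<95)|(H>130))&(Z>.038))
for n,p in(("g",q),):
    m=p.mean(0); U,s,Vt=np.linalg.svd(p[:,:2]-m[:2]); print(n,Vt[0],"ext",np.ptp((p[:,:2]-m[:2])@Vt[0]))
rect("rod",box(200,240,200,275)&(S<70)&(V>100)&(Z>.03))
rect("bigh",box(120,185,180,262)&red); rect("smallh",box(250,290,225,275)&red)
rect("hasp",box(380,425,145,175)&(H>15)&(H<35)&(S>120)&(Z>.05))
rect("hasptab",box(380,425,145,175)&(H>15)&(H<35)&(S>120)&(Z>.125))
rect("spool",box(315,343,248,278)&(Z>.008)); rect("redp",box(286,302,138,156)&(Z>.02)); rect("bluep",box(314,330,138,156)&(Z>.02))
ims=[cv2.resize(c["image"][195:275,190:300],None,fx=5,fy=5,interpolation=cv2.INTER_CUBIC)]
s=load("side0")["image"]
a=cv2.resize(c["image"][195:275,190:300],(400,290),interpolation=cv2.INTER_CUBIC); b=cv2.resize(s[110:200,260:380],(387,290),interpolation=cv2.INTER_CUBIC)
cv2.imwrite("pics/crop0.png",cv2.cvtColor(np.hstack([a,b]),cv2.COLOR_RGB2BGR))
E
```

```text
lid 2921 c [ 549.7 -219.4] size [121.3 159. ] ang 85.6 zmed 130.3 mean [ 552.  -219.   130.2]
card 1655 c [525.8 -67. ] size [120.  129.2] ang 22.6 zmed 2.4 mean [527.6 -58.3   2.4]
restbase 949 c [447.  236.6] size [169.5  61.5] ang 0.2 zmed 6.3 mean [441.5 234.3   6.4]
handle 19 c [486.7 235.9] size [72.5 16. ] ang 0.0 zmed 51.3 mean [497.9 232.7  50.7]
gauge 325 c [449.4 236.2] size [152.9  24.3] ang 3.0 zmed 52.1 mean [462.5 235.5  51.9]
g [-0.99999573  0.00292147] ext 0.15286094616595353
rod 107 c [408.5 235.6] size [75.9 14.7] ang 7.9 zmed 48.5 mean [408.  235.9  49.3]
bigh 394 c [531.7 394.9] size [ 29.9 111. ] ang 57.9 zmed 25.5 mean [530.2 391.6  24.8]
smallh 17 c [437.2 121.2] size [56.2 11.9] ang 35.7 zmed 12.5 mean [437.1 119.4  11.7]
hasp 108 c [ 646.7 -228.1] size [31.  36.2] ang 80.6 zmed 113.0 mean [ 642.5 -224.   121.5]
hasptab 47 c [ 631.8 -225.6] size [31.1  5.1] ang 85.4 zmed 153.6 mean [ 631.6 -223.9  149.7]
spool 271 c [380.4 -53.7] size [58.8 75.6] ang 86.5 zmed 15.9 mean [381.6 -52.4  15.9]
redp 54 c [688.7  45. ] size [19.6 20.3] ang 21.9 zmed 37.4 mean [687.8  45.1  38.2]
bluep 57 c [685.3 -30.5] size [19.  19.8] ang 89.2 zmed 36.3 mean [685.  -29.9  37. ]
```

View pics/crop0.png

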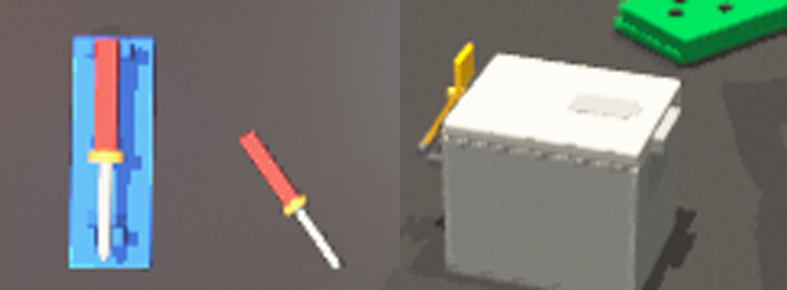

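The crop confirms that the rested gauge has the right size (handle about 80 mm, against about 110 mm and 56 mm for the decoys). It also shows the hasp shut, its tab upright at the lid's front edge. Next is the hasp.

```bash
cat >> h.py <<'E'
YAW=-0.077  # outward direction of case front
f=np.array([np.cos(YAW),np.sin(YAW),0]); l=np.array([-np.sin(YAW),np.cos(YAW),0])
def quat(z,x):
    z=np.array(z,float)/np.linalg.norm(z); x=np.array(x,float); x-=z*(x@z); x/=np.linalg.norm(x)
    return R.from_matrix(np.stack([x,np.cross(z,x),z],1)).as_quat()
def best(p,z,x):
    q=[(np.abs(j-manip.get_joints()).max(),i) for i in(1,-1) if (j:=manip.ik(list(p),quat(z,i*np.array(x)).tolist())) is not None]
    return quat(z,min(q)[1]*np.array(x)).tolist()
E
python3 - <<'E'
from h import *
face=np.array([.632,-.2257,0])
p=face-.027*f; q=best([*p[:2],.29],[0,0,-1],l)
manip.gripper_to(0.0)
manip.movep([*p[:2],.29],q)
cam("wrist","w0")
manip.servo_line([*p[:2],.212],None,.1); print(manip.get_time_s(),manip.get_contact_force())
for d in(.02,.04,.06,.08,.095):
    e=p+d*f; manip.servo_line([*e[:2],.212],None,.08); print(d,np.round(manip.get_contact_force(),2))
manip.servo_line([*e[:2],.33],None,.2)
cam("side","side1"); cam("wrist","w1"); print(manip.get_time_s(),manip.get_joints())
a=load("w0")["image"]; b=load("side1")["image"]
cv2.imwrite("pics/hasp1.png",cv2.cvtColor(np.hstack([cv2.resize(a,(400,300)),cv2.resize(b[90:210,230:390],(400,300))]),cv2.COLOR_RGB2BGR))
E
```

```text
3.575 [-0.61453826  0.4317133   0.2396194 ]
0.02 [-0.82 -0.03  0.55]
0.04 [-0.03 -0.74  0.22]
0.06 [-0.08 -0.12 -0.01]
0.08 [ 0.38 -0.15  0.64]
0.095 [-0.32  1.17 -0.16]
6.3583 [-3.34946686e-01  5.68822174e-01  1.33284633e+00  1.58792529e-05
  1.24367975e+00  1.31292570e+00]
```

View pics/hasp1.png

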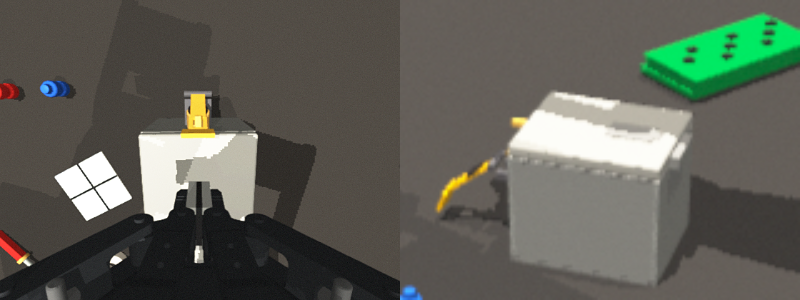

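Left, before the pull: tab in the wrist view at (198,133). Right, after it: the hasp hangs down in front, with its end at about (440,205). Next I'll locate the tube from the wrist image.

```bash
python3 - <<'E'
from h import *
c=load("w1"); w=cloud(c)
T=c["world_from_camera"]; print(np.round(T,3),c["fx"])
P=np.array([.651,-.2272,.097,1]); k=np.linalg.inv(T)@P; print("mouth px",c["cx"]+c["fx"]*k[0]/-k[2],c["cy"]-c["fy"]*k[1]/-k[2],k[2])
t=load("top0"); 
cv2.imwrite("pics/w1v.png",cv2.cvtColor(c["image"],cv2.COLOR_RGB2BGR))
E
```

```text
[[-0.078  0.959  0.271  0.768]
 [-0.997 -0.074 -0.022 -0.236]
 [-0.001 -0.272  0.962  0.395]
 [ 0.     0.     0.     1.   ]] 330.53506493226223
mouth px 278.4785205601348 247.0584188817196 -0.31882135788345467
```

View pics/w1v.png

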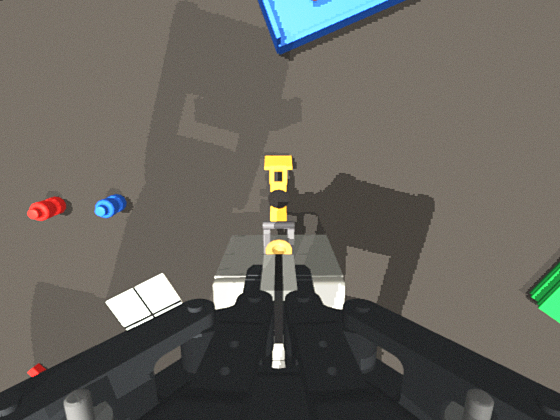

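Hasp is hanging at (278,180) and the mouth peeks out at (278,246), partly behind the shut fingers. I'll tilt the camera for a face-on look at the mouth, with the fingers open.

```bash
python3 - <<'E'
from h import *
T=load("w1")["world_from_camera"]; Rt=R.from_quat(manip.get_orientation()).as_matrix(); tcp=np.array(manip.get_ee_pos())
Rc=Rt.T@T[:3,:3]; tc=Rt.T@(T[:3,3]-tcp); print(np.round(tc,3))
M=np.array([.651,-.2272,.097]); ok=0
for a in np.radians([40,35,30,25,20,15]):
  for D in(.2,.24,.17):
    dR=R.from_rotvec(a*l).as_matrix()   # tilt so fingers point back to robot
    Rn=dR@Rt; ax=-(Rn@Rc)[:,2]; C=M-D*ax; p=C-Rn@tc; q=R.from_matrix(Rn).as_quat()
    j=manip.ik(p.tolist(),q.tolist())
    print(np.degrees(a),D,np.round(p,3),np.round(Rn[:,2],2),j is not None)
    if j is not None: ok=1;break
  if ok:break
manip.gripper_to(.6)
manip.movep(p.tolist(),q.tolist())
c=cam("wrist","w2"); print(manip.get_time_s(),np.round(j,2))
E
```

```text
[ 0.    -0.069 -0.068]
40.0 0.2 [ 0.72  -0.232  0.202] [-0.64  0.05 -0.76] True
7.625 [-0.29  1.    0.93 -0.14  1.9   1.36]
```

View pics/w2.png

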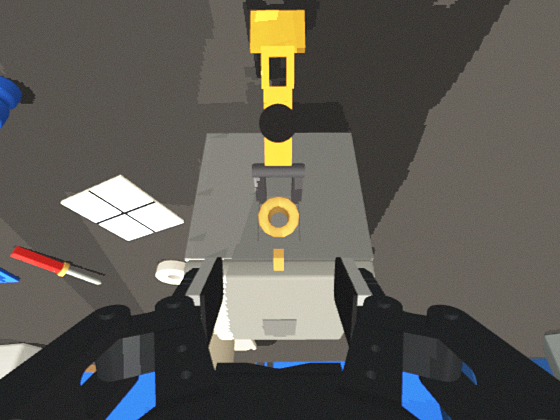

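The ring of the mouth is clearly visible, centred at about (278,217), and the hasp is fully down above it in the picture.

```bash
python3 - <<'E'
from h import *
c=load("w2"); w=cloud(c); hsv=cv2.cvtColor(c["image"],cv2.COLOR_RGB2HSV).astype(int)
m=np.zeros((420,560),np.uint8); b=(slice(192,243),slice(252,306))
m[b]=((hsv[b][...,0]>10)&(hsv[b][...,0]<35)&(hsv[b][...,1]>110)&(hsv[b][...,2]>100))*255
cs,h=cv2.findContours(m,cv2.RETR_CCOMP,cv2.CHAIN_APPROX_NONE)
for k,x in enumerate(cs):
    if len(x)>20: print("outer" if h[0][k][3]<0 else "inner",cv2.fitEllipse(x))
p=w[m>0]; p=p[~np.isnan(p[:,0])]; med=np.median(p,0); p=p[np.linalg.norm(p-med,axis=1)<.02]
print(len(p),"mean",p.mean(0)*1000,"mid",(p.min(0)+p.max(0))*500)
U,s,Vt=np.linalg.svd(p-p.mean(0)); print("normal",Vt[2],s)
# height of ray at mouth
T=c["world_from_camera"]
(ex,ey)=cv2.fitEllipse(max(cs,key=len))[0]
r=T[:3,:3]@np.array([(ex-c["cx"])/c["fx"],-(ey-c["cy"])/c["fy"],-1]); s=(.097-T[2,3])/r[2]; print("ray@97",(T[:3,3]+s*r)*1000)
# yaw from lid top points and front face
Z=w[...,2]; v,u=np.mgrid[:420,:560]
L=w[(abs(Z-.1305)<.004)&(v>255)&(v<345)&(u>180)&(u<380)]; r=cv2.minAreaRect((L[:,:2]*1000).astype(np.float32)); print("lid",r)
F=w[(v>140)&(v<240)&(u>205)&(u<245)|(v>140)&(v<240)&(u>310)&(u<350)]; F=F[(F[:,2]>.02)&(F[:,2]<.12)]
m0=np.median(F,0); F=F[np.abs((F-m0)@f)<.01]; U,s,Vt=np.linalg.svd(F-F.mean(0)); print("face n",Vt[2],"yaw",np.arctan(Vt[2][1]/Vt[2][0]),F.mean(0)*1000)
# gauge in rest: from top image, more careful
c=load("top0"); w=cloud(c)
E
```

```text
outer ((278.1393737792969, 216.7095184326172), (40.124759674072266, 40.22641372680664), 127.39405059814453)
inner ((278.45654296875, 219.2566680908203), (15.868511199951172, 18.657207489013672), 81.78141021728516)
1040 mean [ 647.58355441 -226.90530986   93.98038915] mid [ 642.38037154 -226.80757685   92.0357786 ]
normal [-0.90510737  0.05089371 -0.42212615] [0.22383235 0.22284915 0.10588719]
ray@97 [ 651.47945492 -227.16045338   97.        ]
lid ((555.87744140625, -221.3131103515625), (118.21903991699219, 149.0648956298828), 85.37899780273438)
face n [-9.97538535e-01  7.01192350e-02  4.04938650e-04] yaw -0.07017682755600593 [ 629.37323143 -224.9386551    62.58089696]
```

```bash
python3 - <<'E'
from h import *
p=np.array(manip.get_ee_pos()); manip.servo_line((p+[.04,0,.13]).tolist(),None,.25)
q=quat([0,0,-1],[0,-1,0]).tolist()
manip.movep([.494,.236,.23],q); manip.gripper_to(.6)
c=cam("wrist","w3"); print(manip.get_time_s())
w=cloud(c); hsv=cv2.cvtColor(c["image"],cv2.COLOR_RGB2HSV).astype(int); H,S,V=[hsv[...,i] for i in range(3)]
X,Y,Z=w[...,0],w[...,1],w[...,2]; near=(abs(Y-.236)<.04)&(X>.34)&(X<.56)&(Z<.07)
def st(n,m):
    p=w[m]; r=cv2.minAreaRect((p[:,:2]*1000).astype(np.float32)); print(n,len(p),np.round(r[0],1),np.round(r[1],1),round(r[2],2),np.round(np.median(p,0)*1000,1))
st("handle",near&((H<8)|(H>172))&(S>150)&(Z>.045)); st("rod",near&(S<70)&(V>90)&(Z>.04)); st("collar",near&(H>15)&(H<35)&(S>100)&(Z>.045))
st("gauge",near&((H<95)|(H>130))&(Z>.045))
E
```

```text
10.5167
handle 1191 [487.5 235.6] [79.3 15.6] 0.44 [475.4 235.6  50.5]
rod 851 [408.5 236.4] [25.2 77.9] 88.73 [410.4 235.7  46.7]
collar 129 [443.7 235.7] [23.2  7.4] 89.6 [446.6 234.   50.9]
gauge 2951 [448.9 235.2] [ 24.1 156.4] 89.97 [470.8 235.6  50.3]
```

View pics/w3.png

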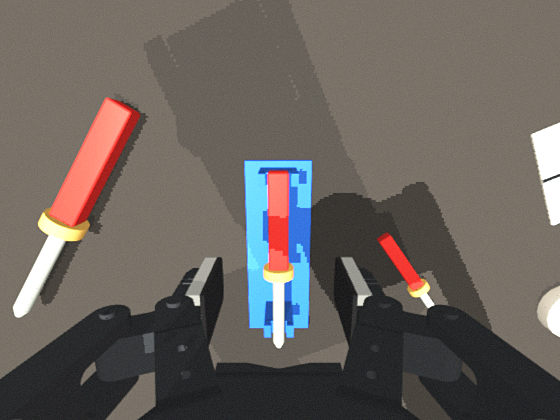

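The rested gauge's handle spans x = 447.5–527.5 mm, 80 mm long as specified, with its axis at y = 235.7 mm. In the image its handle runs from (280,172) to (280,265), between the open fingers. Grasping now.

```bash
cat >> h.py <<'E'
GX=-.050; MOUTH=np.array([.6505,-.2271,.097]); PY=-.075
def ginv(o,gx,gz=(0,0,1)):
    gx=np.array(gx,float); gx/=np.linalg.norm(gx); gz=np.array(gz,float); gz-=gx*(gx@gz); gz/=np.linalg.norm(gz)
    return (np.array(o)+GX*gx+.054*gz).tolist(), quat(-gz,np.cross(gz,gx)).tolist()
PX=np.array([-np.cos(PY)*np.cos(np.pi/6),-np.sin(PY)*np.cos(np.pi/6),-.5])
E
python3 - <<'E'
from h import *
p,q=ginv([.4398,.2357,.045],[-1,0,0]); print(p)
manip.servo_line([p[0],p[1],.15],q,.2); manip.servo_line(p,None,.1)
manip.gripper_to(0.0,80); print("w",manip.get_gripper_width(),manip.get_contact_force())
manip.servo_line([p[0],p[1],.30],None,.15); print("w",manip.get_gripper_width(),manip.get_contact_force(),manip.get_time_s())
for d in(.20,.10,0): 
    pp,qq=ginv(MOUTH-d*PX+[0,0,.1 if d==.2 else 0],PX); j=manip.ik(pp,qq); print(d,np.round(pp,3),j is not None and np.round(j,2))
c=cam("wrist","w4"); cam("side","side4")
b=c["image"]; s=load("side4")["image"]
E
```

```text
[0.4898, 0.2357, 0.099]
w 0.17399762416283243 [-0.86163536 -1.16656773  5.16222983]
w 0.17182021072186626 [-0.4216905   0.3019178  -1.74941548] 13.6333
0.2 [ 0.839 -0.241  0.369] [-0.33  0.6   1.25  0.18  0.78  1.23]
0.1 [ 0.753 -0.235  0.219] [-0.36  0.63  1.57  0.33  0.45  1.03]
0 [ 0.667 -0.228  0.169] [-0.4   0.61  1.79  0.58  0.29  0.73]
```

```bash
python3 - <<'E'
from h import *
pp,qq=ginv(MOUTH-.16*PX+[0,0,.1],PX); manip.movep(pp,qq)
pp,qq=ginv(MOUTH-.10*PX,PX); manip.servo_line(pp,None,.12)
manip.sleep(.3); print(manip.get_time_s(),np.round(np.array(manip.get_ee_pos())-pp,4),manip.get_contact_force())
s=cam("side","side5"); c=cam("wrist","w5"); t=cam("top","top5")
def px(c,P):
    k=np.linalg.inv(c["world_from_camera"])@np.append(P,1); return np.round([c["cx"]+c["fx"]*k[0]/-k[2],c["cy"]-c["fy"]*k[1]/-k[2]],1)
for n,P in(("mouth",MOUTH),("tip",MOUTH-.03*PX),("collar",MOUTH-.1*PX)): print(n,"side",px(s,P),"wrist",px(c,P),"top",px(t,P))
im=lambda c,u,v:cv2.resize(c["image"][v-45:v+45,u-60:u+60],(400,300),interpolation=cv2.INTER_CUBIC)
u,v=px(s,MOUTH-.05*PX).astype(int); u2,v2=px(t,MOUTH-.05*PX).astype(int); print(u,v,u2,v2)
cv2.imwrite("pics/pre.png",cv2.cvtColor(np.vstack([np.hstack([im(s,u,v),im(t,u2,v2)]),np.hstack([cv2.resize(c["image"],(400,300)),np.zeros((300,400,3),np.uint8)])]),cv2.COLOR_RGB2BGR))
E
```

```text
17.4667 [ 0.0002 -0.      0.0005] [-0.75913411 -0.11495297 -1.19329225]
mouth side [273.2 147.5] wrist [277.8 547.5] top [401.3 158. ]
tip side [263.3 140.6] wrist [277.7 506.5] top [403.4 146.8]
collar side [240.2 124.4] wrist [277.6 393.7] top [408.6 119.9]
256 136 404 139
```

View pics/pre.png

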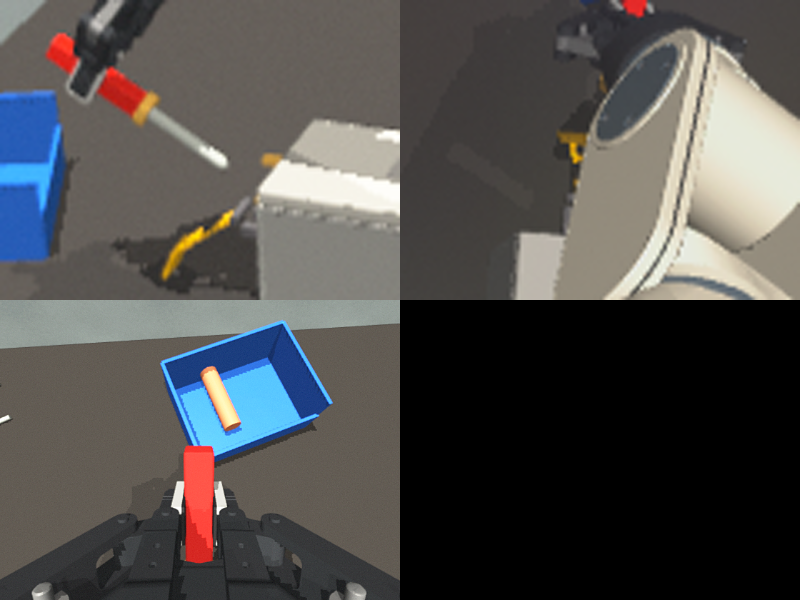

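Side crop (upper left): the tip is at crop (226,163) against a predicted (224,165), and the collar at (148,108) against (147,111), so they agree to about 1 mm. Inserting in steps, watching the force.

```bash
cat > ins.py <<'E'
from h import *
PZ=np.array([-np.cos(PY)*.5,-np.sin(PY)*.5,np.cos(np.pi/6)]); PYv=np.cross(PZ,PX)
def F():
    a=[]
    for _ in range(4): a.append(manip.get_contact_force()); manip.sleep(.02)
    d=np.mean(a,0); return np.round([d@PX,d@PYv,d@PZ],1)
E
python3 - <<'E'
from ins import *
f0=F(); print(f0)
for x in(-.074,-.068,-.062,-.056,-.050,-.044):
    pp,qq=ginv(MOUTH+x*PX,PX); manip.servo_line(pp,None,.05); g=F()-f0
    print(x,g,np.round((np.array(manip.get_ee_pos())-pp)@np.stack([PX,PYv,PZ],1)*1000,1),manip.get_time_s())
    if abs(g).max()>10: break
E
```

```text
[ 0.3  0.1 -1.1]
-0.074 [0.  0.  0.1] [-0.5  0.1  0.1] 18.4167
-0.068 [ 0.  -0.4  0.2] [ 0.1  0.  -0. ] 18.75
-0.062 [ 1.  -0.4  1.4] [ 0.5 -0.1 -0. ] 19.0833
-0.056 [ 1.3 -0.1  1.4] [ 0.6 -0.1 -0.1] 19.4167
-0.05 [1.4 0.5 2.1] [ 0.6 -0.  -0.1] 19.75
-0.044 [1.8 0.  2.5] [ 0.5 -0.  -0.1] 20.0833
```

```bash
python3 - <<'E'
from ins import *
f0=np.array([.3,.1,-1.1]); dz=.0005; x=-.044
while x<.006:
    x+=.006 if x<-.010 else .002
    pp,qq=ginv(MOUTH+x*PX+dz*PZ,PX); manip.servo_line(pp,None,.05); g=F()-f0
    print(round(x,3),g,round(dz,4),np.round((np.array(manip.get_ee_pos())-pp)@np.stack([PX,PYv,PZ],1)*1000,1),manip.get_time_s())
    dz+=np.clip(g[2]*.0001,-.0004,.0004)
    if g[0]<-10 or abs(g).max()>20: break
s=cam("side","side6"); cv2.imwrite("pics/in.png",cv2.cvtColor(cv2.resize(s["image"][90:180,200:320],(600,450),interpolation=cv2.INTER_CUBIC),cv2.COLOR_RGB2BGR))
E
```

```text
-0.038 [ 1.3 -0.1  0.6] 0.0005 [ 0.5 -0.1 -0.1] 20.4167
-0.032 [ 1.1 -0.3  0.8] 0.0006 [ 0.3 -0.  -0.1] 20.75
-0.026 [1.2 0.1 0.8] 0.0006 [ 0.1 -0.  -0.1] 21.0833
-0.02 [ 0.5 -0.2  0.9] 0.0007 [ 0.1  0.  -0. ] 21.4167
-0.014 [ 0.6 -0.5  0.3] 0.0008 [-0.  0. -0.] 21.75
-0.008 [ 0.7 -0.1  0.1] 0.0008 [-0.1  0.  -0. ] 22.0833
-0.006 [0.4 0.  0.3] 0.0008 [-0.  0. -0.] 22.4
-0.004 [0.3 0.3 0.3] 0.0009 [ 0.  0. -0.] 22.7167
-0.002 [ 0.  -0.3  0.1] 0.0009 [0.1 0.  0. ] 23.0333
-0.0 [ 0.2 -0.6 -0.3] 0.0009 [ 0.1  0.  -0. ] 23.35
0.002 [-4.8 -1.3 -1. ] 0.0009 [-1.3  0.1  0.3] 23.6667
0.004 [-9.5 -2.8 -3.1] 0.0008 [-3.1  0.2  0.5] 23.9833
0.006 [-14.4  -4.9  -3. ] 0.0005 [-5.   0.2  0.9] 24.3
```

View pics/in.png

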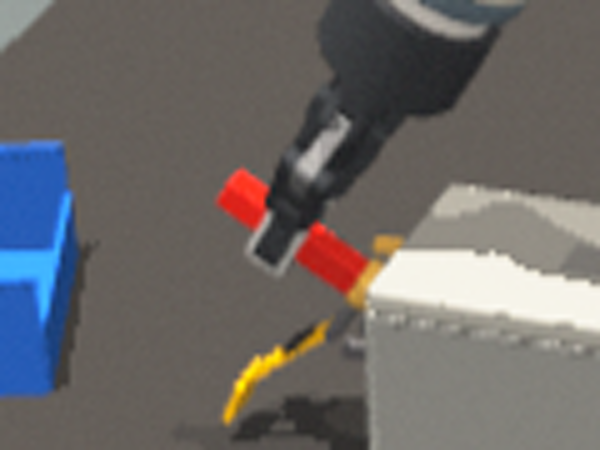

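The collar met the mouth where expected: axial force builds from x ≈ 1 mm, and in the picture the collar sits against the tube at (370,280). Drawing out now, and locating the card.

```bash
python3 - <<'E'
from ins import *
for n in("top0","w3","w2"):
    c=load(n); w=cloud(c); hsv=cv2.cvtColor(c["image"],cv2.COLOR_RGB2HSV).astype(int)
    m=((hsv[...,1]<40)&(hsv[...,2]>150)&(w[...,2]<.012)&(abs(w[...,0]-.53)<.08)&(abs(w[...,1]+.058)<.08)).astype(np.uint8)
    m=cv2.morphologyEx(m,cv2.MORPH_CLOSE,np.ones((5,5)))
    k,lab,st,_=cv2.connectedComponentsWithStats(m); i=1+st[1:,4].argmax(); p=w[lab==i]; p=p[~np.isnan(p[:,0])]
    print(n,cv2.minAreaRect((p[:,:2]*1000).astype(np.float32)),np.median(p[:,2]))
for x in(-.09,-.14):
    pp,qq=ginv(MOUTH+x*PX+.0007*PZ,PX); manip.servo_line(pp,None,.1)
manip.servo_line((np.array(pp)+[0,0,.10]).tolist(),None,.2); manip.sleep(.2)
print(F(),manip.get_gripper_width(),manip.get_time_s())
E
```

```text
top0 ((530.113525390625, -45.69342803955078), (92.8768539428711, 91.93559265136719), 23.37283706665039) 0.0033259628688846465
w3 ((513.6339111328125, -7.7871856689453125), (95.6205062866211, 26.411706924438477), 12.061995506286621) 0.0003218023420429872
w2 ((526.414794921875, -44.094825744628906), (96.69647216796875, 100.15202331542969), 23.423416137695312) 0.0007652818503352254
[ 0.8 -0.4 -0.7] 0.16755939693087854 27.025
```

```bash
python3 - <<'E'
from ins import *
C=np.array([.529,-.045]); gx=[-1,0,0]
pp,qq=ginv([C[0]+.07,C[1],.20],gx); manip.movep(pp,qq)
pp[2]-=.08; manip.servo_line(pp,None,.12); manip.sleep(.8)
print(manip.get_time_s(),np.round(np.array(manip.get_ee_pos())-pp,4),manip.get_gripper_width(),manip.get_contact_force())
s=cam("side","side7"); w=cloud(s); hsv=cv2.cvtColor(s["image"],cv2.COLOR_RGB2HSV).astype(int)
n=(abs(w[...,1]+.045)<.02)&(w[...,2]>.09)&(w[...,2]<.15)&(w[...,0]<.70)&(w[...,0]>.48)
rod=n&(hsv[...,1]<60)&(hsv[...,2]>120)&(w[...,0]<.6); P=w[rod]; print("rod",len(P),P.min(0),P.max(0)); U,S,Vt=np.linalg.svd(P-P.mean(0)); print("dir",Vt[0])
Rd=w[n&((hsv[...,0]<8)|(hsv[...,0]>172))&(hsv[...,1]>150)]; print("red",len(Rd),Rd.min(0),Rd.max(0))
cv2.imwrite("pics/end.png",cv2.cvtColor(cv2.resize(s["image"][90:270,180:420],(800,600),interpolation=cv2.INTER_CUBIC),cv2.COLOR_RGB2BGR))
E
```

```text
29.7 [-0. -0. -0.] 0.1705452210383683 [ 0.16850731  0.07499114 -1.14294661]
rod 137 [ 0.52752242 -0.05031543  0.1162659 ] [ 0.59606074 -0.03503137  0.12848762]
dir [-0.99957644 -0.02740444 -0.00979431]
red 195 [ 0.60679033 -0.05339388  0.11275052] [ 0.68468639 -0.03329733  0.13253002]
```

View pics/end.png

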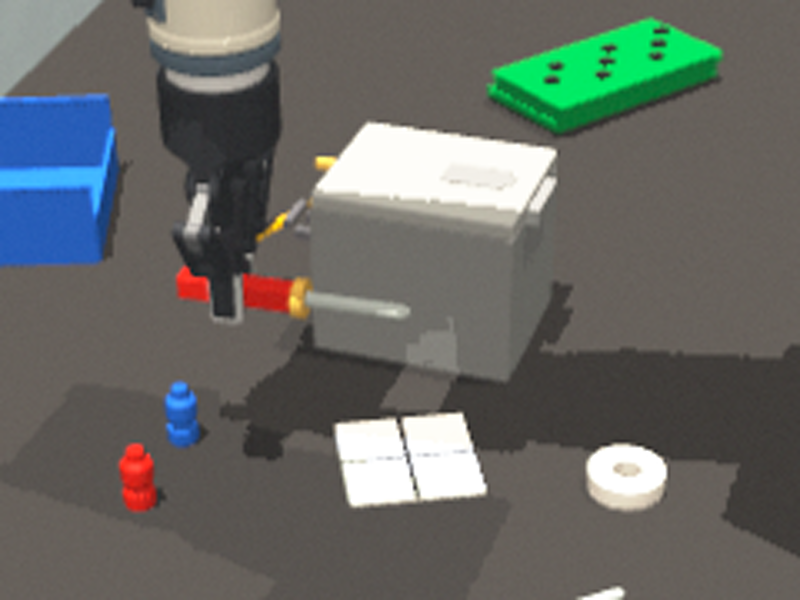

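The gauge is held level, its tip at (0.528, −0.045, 0.12) over the card centre. Posts and spool stand where they were, and the hasp is still down (yellow at (270,230)). Handing in.

```bash
python3 -c "
from station import manip
manip.job_done()"
```

```text
the job is handed in; nothing more can be done
```

The job is done and handed in at about 30 s of the 61 s allowed. `job_done()` gives no verdict, so what follows rests on my own checks.

- **Hasp:** I pulled it outward by its tab with closed fingertips. The wrist view straight after showed it hanging fully down, and the last picture shows it still down.
- **Insertion:** I took the gauge from the rest (80 mm handle, which ruled out the larger and smaller ones) and pushed it in at 30°. Side forces stayed within about 3 N. The collar stopped within about 1 mm of the expected mouth position, with 14 N axial push. I then drew the rod right out.
- **Final hold:**
  - The tip reads about (0.528, −0.045, 0.12) m; the card centre is about (0.529, −0.045) m.
  - The rod is level within about 1 degree, and the grip opening did not change.
  - The posts and spool stood upright and undisturbed in the last picture. I did not re-measure their positions.

**Disagreements:** estimates of the mouth's x position differed by about 3 mm (648–651.5 mm). I used 650.5 mm, and the insertion forces bore that out. One card measurement, from a view with the card cut off, was discarded. The other two agreed within 4 mm.

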